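# Fetch the fourth levelling foot for the footstool

### The arm

A 6-joint arm with a two-finger parallel gripper is mounted at the origin on the work surface. World frame = base frame: x ahead of the robot, y to its left, z up, the work surface at z = 0. Lengths are in m, angles in rad, forces in N, time in s.
With the tool pointing down it reaches from about 0.275 to 0.875 m from the base axis. Payload 12.5 kg.
Tool frame: the origin (TCP) lies at the very end of the fingers, on their centre line; the grasp point (between the pads) lies 19 mm behind it; z points along the fingers, y is the line along which they close (so a half turn about z gives the same grasp; the last joint's range is limited). The gripper opens to 85 mm and grips with 20 to 120 N. Pads are 22 mm wide; open, the fingers measure 114 mm over their backs; the gripper's body (76 mm by 85 mm) begins 54 mm behind the grasp point. The pads swing forward as they close: fully open they stand 13 mm farther back than shut.
Start: joints at [1.228, 0.351, 1.652, -0, 1.139, -0.085], TCP at [0.14, 0.532, 0.231] pointing down, gripper open.
Joint ranges: [-2.75, 2.75], [-0.79, 2.1], [0.01, 2.65], [-1.57, 4.71], [0.07, 3.14], [-2.87, 2.87]. Speed limits (rad/s): [2.22, 2.22, 2.79, 3.14, 3.14, 3.14].

### API

Orientations are given as a 3x3 rotation matrix whose columns are the frame's x, y, z axes.
In Python, from bench import manip gives the robot as it stands. Calls block until the motion is done:
- manip.move_ptp(position, orientation): joint-space move of the TCP to a pose.
- manip.move_l(position, attitude=None, max_speed=0.15): straight line of the TCP; attitude=None keeps the orientation; max_speed is the mean speed in m/s.
- manip.move_j(angles): joint-space move.
- manip.set_gripper(opening, effort=None): opening from 0.0 (shut) to 1.0 (fully open); effort is the grip in N (None keeps the last); returns when the fingers have stopped.
- manip.dwell(seconds).
- manip.inverse_kinematics(position, orientation): joint angles nearest the present ones, or None.
- manip.grab_frame(name): name is "scene" or "top" or "wrist"; returns (picture, depth): 420x560x3 uint8, red, green, blue; 420x560 float32, m along the optical axis (not along the pixel's ray), 0 where there is no reading.
- manip.get_calibration(name): a dict with "camera_matrix" (3x3 intrinsics, pixels), "R" (3x3) and "t" (3): a world point X has camera coordinates R X + t. Camera axes: x right, y down, z forward; pixel columns grow to the right and rows downward; lengths in m; the calibration is good to about 2 mm. A picture is of the moment at which its call begins: read the wrist's pose just before it. get_calibration takes no time and is no camera call; for the wrist camera it gives the pose at the moment of the call.
A pose or a line that the arm cannot do raises manip.Unreachable and nothing moves.
- manip.sign_off(): hands the job in; it is judged then, once.
Trained networks look in the newest picture that a camera, given by its name, has taken for a name from the list of things; names that differ only in an ending like _2 or _b are one class to them, and where a whole thing is asked for, a point or a joint stands for the part that bears it (a point fixed in the world has none). Each returns a list of dicts, best first, with "confidence" (0 to 1); they miss things now and then, are a little off and sometimes report something else, mostly with a low value. They report only what shows in the picture. A call takes as long as a camera call. They do not tell look-alikes from the thing itself.
- manip.look_for(camera, name): "at" ([x, y, z] in m, in world coordinates, good to about 4 mm: the middle of the surface that is visible of it).
Readings, each from a call of its own:
- manip.current_time(): time.
- manip.current_qpos(): joint angles.
- manip.current_joint_vel(): joint speeds.
- manip.current_joint_torque(): joint torques, N m.
- manip.current_ee_pos(): TCP position.
- manip.current_tcp_rot(): TCP orientation.
- manip.current_force(): force on the tool from outside, world axes, zero at the start.
- manip.current_ft_torque(): the same for the moment, N m.
- manip.current_grip_width(): opening from 0.0 (shut) to 1.0 (fully open).
- manip.current_grip_force(): force on a finger pad.
Only numpy, scipy, OpenCV 4.12 (cv2) and the standard library are available. Lean on these libraries where they do the work, as an engineer would, in place of code of your own. Each camera call takes 0.05 s, during which the arm holds its last target. There are 200 camera calls.

### The job

The upturned footstool on the bench still lacks one of its black levelling feet. Take the black foot by its stem, lift it straight up out of its pocket in the light wooden tray, and set it down gently, standing upright with its base wholly on the round blue felt pad, then let go. Leave the white and the red foot in their pockets.

Things in the scene. Friction and masses are not known exactly. Their poses are not given: they have to be found in the camera images.
- black_foot_center (a point): Furniture levelling foot, 76 mm tall, about 0.12 kg: black disc base 48 mm across, 12 mm thick; steel collar and nut (26, then 20 mm across) up to 24 mm above the underside; round steel stem 12 mm across from 24 to 76 mm. Point: on its axis, half-way up (38 mm); z axis up the stem. Its base starts sunk flush in a tray pocket with 1.5 mm play all round; it lifts straight out freely.
- white_foot_center (a point): The same foot with a white base, same point; it stays in its pocket. The tray that holds the three feet, in any order, is a fixed light-wood block, 310 x 100 mm and 26 mm high, on the bench; its three pockets are in a row along its length, 100 mm apart, 51 mm wide, 12 mm deep (floor 14 mm above the bench).
- red_foot_center (a point): The same foot with a red base, same point; it stays in its pocket of the tray.
- pad_top (a point): A round, firm blue felt pad, 112 mm across and 4 mm thick, fixed flat on the bench. The point is the centre of its top face, 4 mm above the bench.
Mind the look-alikes: they are no part of the job. There is more than one size of the part that bears red_foot_center; the job needs the larger. Of the things that look like the part that bears pad_top, the larger one is meant.

How it is judged:
On the way:
1. the black foot is held clear above the tray, upright (height (world z) of black_foot_center above 0.075 m and angle between black_foot_center's own z axis and vertical below 0.35 rad and contact force between the fingers and black_foot above 0.5 N), for 0.1 s.
At the end, for the whole second after the job is handed in: The black foot stands upright (within 6 degrees) and at rest on the felt pad, its axis within 32 mm of the pad's centre, so that its base is wholly on the pad; the white and red feet still stand in their pockets, within 10 mm of where they were and upright within 10 degrees (horizontal distance between black_foot_center and pad_top below 0.032 m and angle between black_foot_center's own z axis and vertical below 0.1 rad and height (world z) of black_foot_center between 0.036 and 0.048 m and linear speed of black_foot below 0.02 m/s and distance of each of white_foot_center, red_foot_center from where it was at the start of the episode below 0.01 m and angle between each of white_foot_center, red_foot_center's own z axis and vertical below 0.17 rad); the robot touches nothing.
It fails at once if the white or red foot is pulled out of its pocket or knocked (distance of any of white_foot_center, red_foot_center from where it was at the start of the episode above 0.02 m).
It fails at once if the black foot is dropped or thrown (moving faster than 0.6 m/s with no finger on it) (linear speed of black_foot above 0.6 m/s and contact force between the fingers and black_foot below 0.05 N).
It fails at once if the black foot is tipped over (angle between black_foot_center's own z axis and vertical above 0.7 rad).
It also fails if it takes over 35 s, if anything falls off the work surface, if the arm or the gripper's body presses on something with over 40 N, if the wrist force passes 120 N, or if a joint passes its speed limit or range.

## Working session

There is one attempt and no reset: what is moved stays moved. The work goes in short steps, each a Python script; the robot and the scene stay as the last script left them, time stands still between calls to the robot, and variables do not carry over. Pictures are saved under pics/ and viewed, at most 10 in all, crops included, and the job is handed in when it is done.

```bash
mkdir -p pics; python3 - <<'E'
from bench import manip
import cv2,numpy as np
for c in ("top","scene"):
    p,d=manip.grab_frame(c); cv2.imwrite(f"pics/{c}1.png",p[:,:,::-1]); np.savez(f"{c}1.npz",p=p,d=d,**manip.get_calibration(c))
    for n in ("black_foot_center","red_foot_center","white_foot_center","pad_top"):
        print(c,n,[(np.round(r["at"],3).tolist(),round(r["confidence"],2)) for r in manip.look_for(c,n)])
print(manip.current_time(),manip.current_tcp_rot())
E
```

```text
top black_foot_center [([0.593, 0.041, 0.027], 0.82)]
top red_foot_center [([0.541, 0.231, 0.029], 0.66), ([0.59, 0.367, 0.016], 0.62)]
top white_foot_center [([0.571, 0.135, 0.028], 0.51)]
top pad_top [([0.584, -0.29, 0.002], 0.68), ([0.624, -0.421, 0.004], 0.57)]
scene black_foot_center [([0.607, 0.042, 0.032], 0.92), ([0.544, 0.236, 0.025], 0.57)]
scene red_foot_center [([0.545, 0.238, 0.025], 0.89), ([0.591, 0.371, 0.013], 0.51)]
scene white_foot_center [([0.576, 0.14, 0.025], 0.57)]
scene pad_top [([0.587, -0.292, 0.006], 0.86), ([0.576, 0.136, 0.025], 0.71), ([0.621, -0.417, 0.006], 0.62)]
0.5 [[-9.66951944e-01  2.54958697e-01 -2.76785674e-05]
 [ 2.54958699e-01  9.66951940e-01 -9.14824674e-05]
 [ 3.43959376e-06 -9.55160412e-05 -9.99999995e-01]]
```

View pics/top1.png

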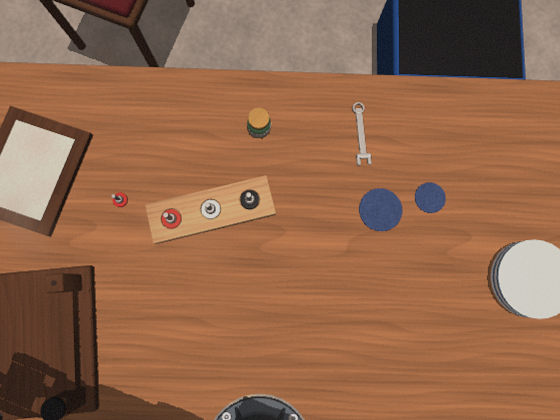

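View pics/scene1.png

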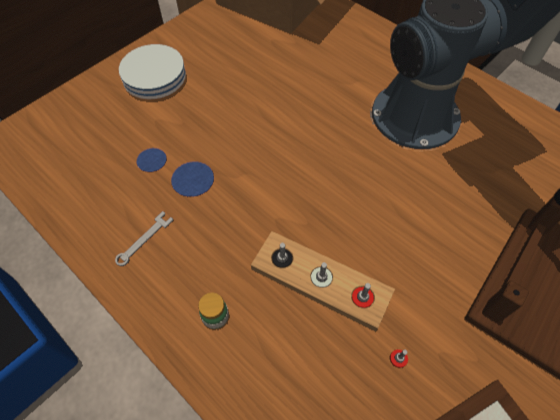

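Candidates in the top view:
- **Feet:** black foot at (250,199), white at (210,209) and the larger red at (170,218), all in the tray. The small red at (120,199) is the decoy.
- **Pads:** (381,209) is the larger and so the one meant. (430,197) is the smaller decoy.

I'll confirm this in a crop, measure the positions and check how high the stool is.

```bash
cat > h.py <<'E'
import numpy as np,cv2
def ray(c,uv,z):
    K,R,t=c["camera_matrix"],c["R"],c["t"]; uv=np.atleast_2d(uv)
    w=(np.linalg.inv(K)@np.c_[uv,np.ones(len(uv))].T).T@R; o=-R.T@t
    return o+w*((z-o[2])/w[:,2])[:,None]
def cloud(c,d):
    v,u=np.mgrid[:420,:560]; K=c["camera_matrix"]
    P=np.stack([(u-K[0,2])*d/K[0,0],(v-K[1,2])*d/K[1,1],d],-1)
    return (P-c["t"])@c["R"]
E
python3 - <<'E'
from h import *
for n in("top","scene"):
    f=np.load(n+"1.npz"); c=f; p=f["p"]; X=cloud(f,f["d"])
    hsv=cv2.cvtColor(p,cv2.COLOR_RGB2HSV); h,s,v=[hsv[...,i].astype(int) for i in range(3)]
    on=(f["d"]>0)&(X[...,0]>.3)&(X[...,0]<.8)
    def big(m):
        k,l,st,ce=cv2.connectedComponentsWithStats(m.astype(np.uint8)); i=1+np.argmax(st[1:,4]); return l==i
    pad=big(on&(h>100)&(h<130)&(s>90)&(X[...,1]<-.2)&(X[...,2]<.03))
    q=ray(c,np.argwhere(pad)[:,::-1],.004); (ce,r)=cv2.minEnclosingCircle(q[:,:2].astype(np.float32)); print(n,"pad",q.mean(0),ce,r)
    # tray top
    tr=big(on&(abs(X[...,2]-.026)<.008)&(X[...,1]>-.05)&(X[...,1]<.33))
    q=X[tr]; rc=cv2.minAreaRect(q[:,:2].astype(np.float32)); print("tray",rc,q[:,2].mean())
    for nm,m in(("black",v<70),("white",(s<60)&(v>150)),("red",((h<8)|(h>172))&(s>150))):
        m=big(on&m&(np.hypot(X[...,0]-.57,X[...,1]-.138)<.15)&(X[...,2]>.015)&(X[...,2]<.04))
        q=ray(c,np.argwhere(m)[:,::-1],.026); ce,r=cv2.minEnclosingCircle(q[:,:2].astype(np.float32)); print(nm,ce,r)
    k=(X[...,1]>-.05)&(X[...,1]<.33)&on&(X[...,2]>.055)&(X[...,2]<.1)
    for y in(.04,.138,.235):
        a=k&(abs(X[...,1]-y)<.035); print("stem",X[a].mean(0),a.sum())
    st=(X[...,1]>.35)&(f["d"]>0)&(X[...,0]<.45); print("stool z",X[st][:,2].max() if st.any() else None, np.percentile(X[st][:,2],[50,90]))
    if n=="top": cv2.imwrite("pics/crop.png",cv2.resize(p[160:250,100:460,::-1],None,fx=2.2,fy=2.2,interpolation=cv2.INTER_CUBIC))
E
```

```text
top pad [ 0.58673549 -0.29188454  0.004     ] (0.5867271423339844, -0.2919856607913971) 0.05436243116855621
tray ((0.5737544894218445, 0.13794304430484772), (0.10163282603025436, 0.3102980852127075), 15.61922550201416) 0.026417651913262393
black (0.5998354554176331, 0.04247809201478958) 0.023716533556580544
white (0.5735177397727966, 0.13778908550739288) 0.023503940552473068
red (0.5462231636047363, 0.2341252565383911) 0.024400945752859116
stem [0.75941307 0.02798302 0.07533412] 246
stem [0.57283185 0.13625689 0.08317905] 35
stem [0.54578972 0.23205265 0.08224907] 38
stool z 0.263800002988615 [0.02972206 0.06508478]
scene pad [ 0.58719132 -0.29004318  0.004     ] (0.5864490866661072, -0.2908760905265808) 0.05405767634510994
tray ((0.5712698698043823, 0.13786877691745758), (0.10291152447462082, 0.3107316792011261), 15.636652946472168) 0.02680807352707989
black (0.5992669463157654, 0.0431632436811924) 0.02368393912911415
white (0.5718677639961243, 0.13854895532131195) 0.023640746250748634
red (0.54533851146698, 0.23557904362678528) 0.02409384958446026
stem [0.75796264 0.03087406 0.0759318 ] 357
stem [0.57333276 0.13959537 0.0790729 ] 63
stem [0.54690983 0.2352964  0.08021792] 62
stool z 0.16629286752210412 [0.02929    0.06678172]
```

View pics/crop.png

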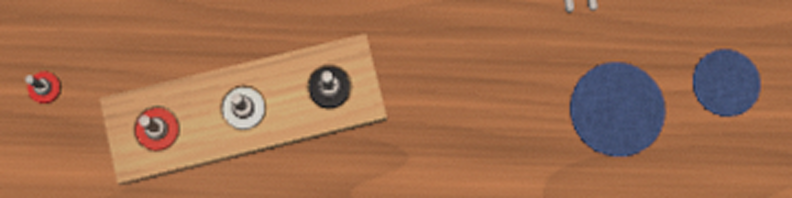

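Black at (0.5995, 0.0425) and the large pad at (0.5867, -0.2914) agree across both cameras and with the tray's outline. I'll approach with the fingers closing across the row, so they stay away from the white foot.

```bash
python3 - <<'E'
from bench import manip
from h import *
a=np.radians(15.63); R=np.array([[-np.sin(a),np.cos(a),0],[np.cos(a),np.sin(a),0],[0,0,-1]])
p=manip.current_ee_pos(); manip.move_l([p[0],p[1],.33])
manip.move_ptp([.5995,.0425,.22],R); print(manip.current_qpos(),manip.current_time())
c=manip.get_calibration("wrist"); im,d=manip.grab_frame("wrist"); cv2.imwrite("pics/w1.png",im[:,:,::-1])
X=cloud(c,d); g=np.hypot(X[...,0]-.5995,X[...,1]-.0425)<.03
m=g&(X[...,2]>.06)&(X[...,2]<.1)&(d>0); print("stem",X[m].mean(0),m.sum())
m=g&(im.max(2)<70)&(abs(X[...,2]-.026)<.01)
print("disc",cv2.minEnclosingCircle(ray(c,np.argwhere(m)[:,::-1],.026)[:,:2].astype(np.float32)))
E
```

```text
[-5.38540869e-03  4.53987261e-01  1.52609069e+00  1.20911502e-04
  1.16125883e+00 -2.79450527e-01] 3.725
stem [0.59795521 0.04385212 0.0840003 ] 299
disc ((0.5985175967216492, 0.042823079973459244), 0.024106888100504875)
```

View pics/w1.png

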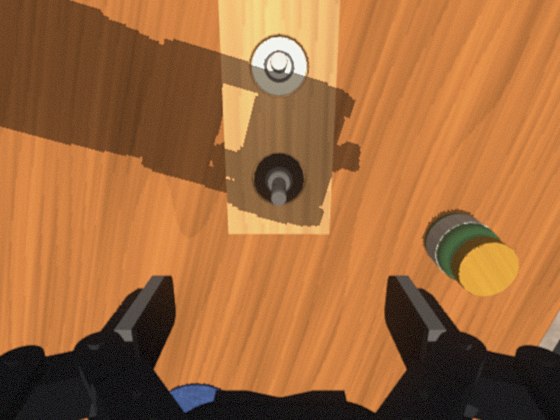

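The wrist view shows the black foot at (278,180), centred between the fingers (165 and 395). White is at (278,65), above it and clear of the finger plane. Next I'll descend, grip and lift.

```bash
python3 - <<'E'
from bench import manip
import numpy as np,cv2
manip.move_l([.599,.0427,.12]); manip.move_l([.599,.0427,.047],max_speed=.06)
print(manip.current_force(),manip.current_ee_pos())
print(manip.set_gripper(0.0,40)); manip.dwell(.2)
print(manip.current_grip_width(),manip.current_grip_force(),manip.current_force())
manip.move_l([.599,.0427,.075],max_speed=.05)
print(manip.current_grip_force(),manip.current_force())
manip.move_l([.599,.0427,.16],max_speed=.1)
print(manip.current_grip_width(),manip.current_grip_force(),manip.current_force(),manip.current_time())
cv2.imwrite("pics/s2.png",cv2.resize(manip.grab_frame("scene")[0][150:350,180:440,::-1],None,fx=3,fy=3))
E
```

```text
[ 0.14274872 -0.16100498 -0.178897  ] [0.59923948 0.04269543 0.04738231]
False
0.12556804978728892 38.889461159706116 [-0.37493333 -0.9128583   0.48760588]
38.88994038105011 [-0.0414833  -0.42808159 -2.465071  ]
0.12850161027028503 38.89895260334015 [ 0.63104449  0.86799537 -1.92163739] 8.5333
```

View pics/s2.png

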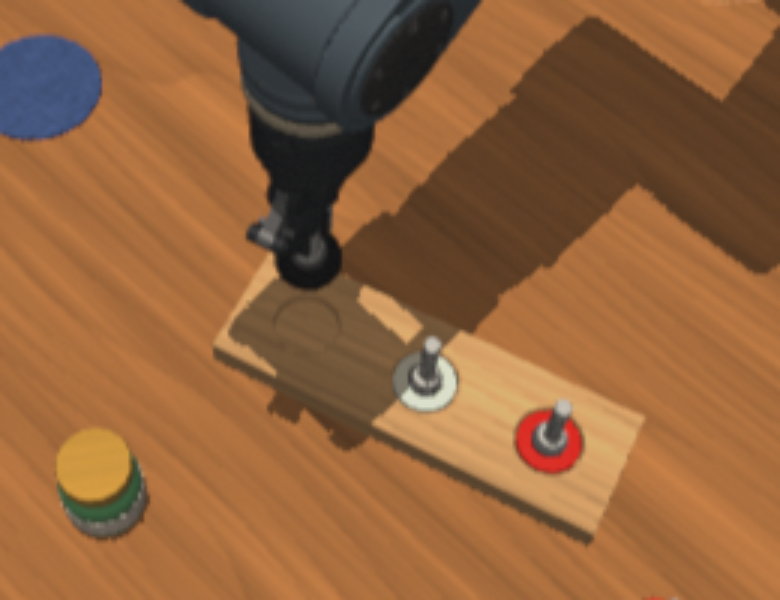

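The foot hangs upright in the grip at (307,258). Its pocket at (307,320) is empty, and white (425,380) and red (548,438) are seated. I'll carry it to the large pad and lower it until there is contact.

```bash
python3 - <<'E'
from bench import manip
import numpy as np,cv2
x,y=.5867,-.2914
manip.move_l([x,y,.16],max_speed=.12); manip.move_l([x,y,.05],max_speed=.08); manip.dwell(.2)
f0=manip.current_force()[2]; z=.043
while z>.031:
    manip.move_l([x,y,z],max_speed=.02); manip.dwell(.05)
    f=manip.current_force()[2]-f0; print(round(z,4),round(f,2))
    if f>2.5: break
    z-=.001
print(manip.current_time(),manip.current_grip_width())
cv2.imwrite("pics/s3.png",cv2.resize(manip.grab_frame("scene")[0][100:240,110:290,::-1],None,fx=4,fy=4))
E
```

```text
0.043 0.67
0.042 0.04
0.041 -0.83
0.04 0.67
0.039 0.56
0.038 0.11
0.037 0.47
0.036 9.91
15.8917 0.1272959519232144
```

View pics/s3.png

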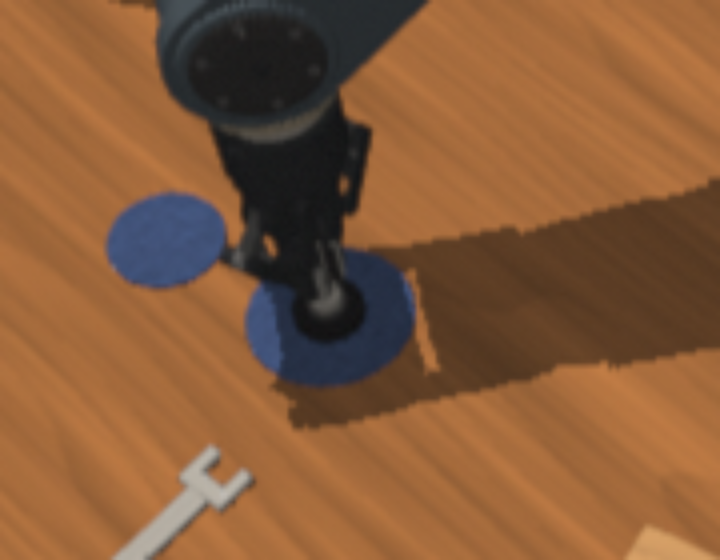

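The foot stands at (330,308), centred on the larger pad (330,317), with contact at the expected height. I'll release and retreat straight up.

```bash
python3 - <<'E'
from bench import manip
from h import *
manip.move_l([.5867,-.2914,.0365],max_speed=.02)
manip.set_gripper(.5); manip.dwell(.2)
manip.move_l([.5867,-.2914,.18],max_speed=.08); manip.dwell(.2)
c=manip.get_calibration("top"); p,d=manip.grab_frame("top")
s,_=manip.grab_frame("scene"); cv2.imwrite("pics/s4.png",cv2.resize(s[100:330,110:420,::-1],None,fx=2.5,fy=2.5))
print(manip.current_time(),manip.current_force())
E
```

```text
19.0417 [0.17934298 0.51119464 0.60604521]
```

View pics/s4.png

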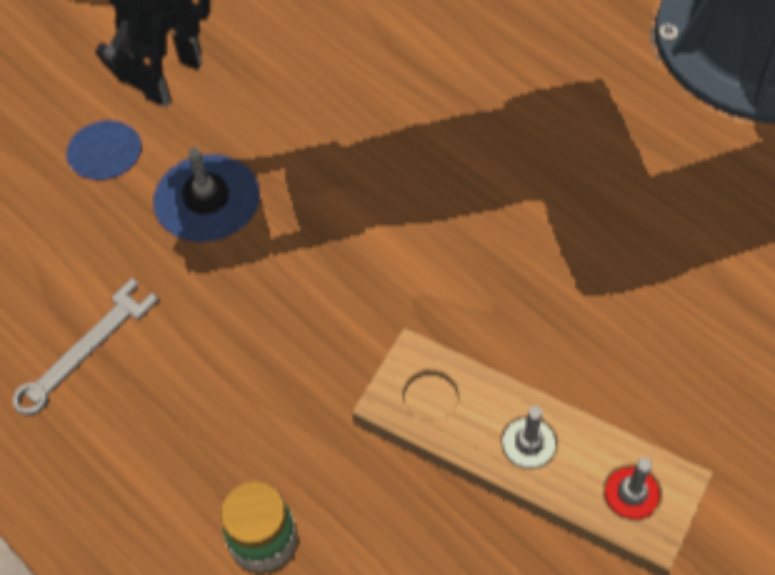

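The black foot stands upright and free at (205,192), wholly on the large pad. White (530,440) and red (633,492) are undisturbed and the gripper is clear.

```bash
python3 -c "
from bench import manip
print(manip.sign_off())"
```

```text
the job is handed in; nothing more can be done
None
```

The black foot stands upright and released on the larger blue pad, the white and red feet are still in their pockets, and the job was handed in at about 19 s; `sign_off()` returned no verdict.

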